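Throw the guarded changeover switch

ROBOT

A 6-joint arm with a two-finger parallel gripper is mounted at the origin on a cart in front of the work surface, level with it; the furniture and walls round the work are solid. World frame = base frame: x ahead of the robot, y to its left, z up, the work surface at z = 0. Lengths are in m, angles in rad, forces in N, time in s.
With the tool pointing down it reaches from about 0.3 to 0.825 m from the base axis. Payload 5.4 kg.
Tool frame: the origin (TCP) lies between the finger pads, 19 mm behind the fingertips; this is the grasp point; z points along the fingers, y is the line along which they close (so a half turn about z gives the same grasp; the last joint's range is limited). The gripper opens to 92 mm and grips with 3 to 60 N. Pads are 20 mm wide; open, the fingers measure 128 mm over their backs; the gripper's body (75 mm by 189 mm) begins 69 mm behind the grasp point.
Start: joints at [-1.439, 0.158, 1.597, -0, 1.386, -0.21], TCP at [0.193, -0.542, 0.233] pointing down, gripper open.
Joint ranges: [-2.91, 2.91], [-0.94, 2.29], [0.18, 2.7], [-1.29, 4.43], [0.17, 2.64], [-3, 3]. Speed limits (rad/s): [2.57, 2.57, 3.14, 3.14, 3.14, 3.14].

INTERFACE

Orientations are given as a rotation vector (axis times angle).
In Python, from workcell import bot gives the robot as it stands. Calls block until the motion is done:
- bot.goto(position, orientation): joint-space move of the TCP to a pose.
- bot.line_to(position, rot=None, max_speed=0.15): straight line of the TCP; rot=None keeps the orientation; max_speed is the mean speed in m/s.
- bot.set_joints(angles): joint-space move.
- bot.set_gripper(opening, newtons=None): opening from 0.0 (shut) to 1.0 (fully open); newtons is the grip in N (None keeps the last); returns when the fingers have stopped.
- bot.hold(seconds).
- bot.inverse_kinematics(position, orientation): joint angles nearest the present ones, or None.
- bot.read_camera(name): name is "scene" or "top" or "wrist"; returns a dict with "pixels" (420x560x3 uint8, blue, green, red), "fx", "fy", "cx", "cy" (pixels), "R" (3x3) and "t" (3): a world point X has camera coordinates R X + t. Camera axes: x right, y down, z forward; pixel columns grow to the right and rows downward; lengths in m; the calibration is good to about 2 mm. A picture is of the moment at which its call begins. There is no depth.
A pose or a line that the arm cannot do raises bot.MotionError and nothing moves.
- bot.job_done(): hands the job in; it is judged then, once.
Readings, each from a call of its own:
- bot.current_clock(): time.
- bot.current_joints(): joint angles.
- bot.current_joint_vel(): joint speeds.
- bot.current_effort(): joint torques, N m.
- bot.current_ee_pos(): TCP position.
- bot.current_tool_rot(): TCP orientation.
- bot.current_contact_force(): force on the tool from outside, world axes, zero at the start.
- bot.current_ft_torque(): the same for the moment, N m.
- bot.current_opening(): opening from 0.0 (shut) to 1.0 (fully open).
- bot.current_grip_force(): force on a finger pad.
Only numpy, scipy, OpenCV 4.12 (cv2) and the standard library are available. Lean on these libraries where they do the work, as an engineer would, in place of code of your own. Each camera call takes 0.05 s, during which the arm holds its last target. There are 200 camera calls.

TASK

Change over the switch in the grey box that controls the counter's display lights: swing its hinged guard well up by the rib, push the lever beneath all the way across from the left to its right-hand stop without forcing it, then lower the guard until it lies fully shut. Leave the things around the box where they are.

Things in the scene. Friction and masses are not known exactly. Their poses are not given: they have to be found in the camera images.
- switch_box: grey switch box fixed to the counter, open on top beneath its guard: 124 (x) x 204 (y) x 92 mm high, walls 6 mm, on a 150 x 224 x 4 mm foot plate. Origin: centre of the underside. +x points to the hinge at the far rim, -x is its front, +y its left and -y its right as seen from the front
- rail_mid (a point): middle of the rail (along y) on the box's floor, 12 mm above the counter, 15 mm to +x of the box's middle; axes as the box's. A black switch block 36 x 50 mm is clipped tight on it, its middle anywhere from 20 mm left to 20 mm right of this point (not measured: look or feel). The lever's pivot (along x) is 18 mm above the rail, in the block's middle
- switch_lever (a joint): lever on the block, 54 mm long; black head 34 mm (x) x 12 mm, 26 to 54 mm out from the pivot. About 0 = leaning 0.5 rad left (+y of the box), 0.5 = upright, 1.0 = right-hand stop, leaning 0.5 rad right. Friction holds it where it is left; 3 to 5 N at the head moves it, at the stop the resistance rises sharply: over 45 N would damage it
- guard (a joint): angle of the guard, a grey plate 128 (x) x 204 (y) x 6 mm: 0 = shut on the box, 1.3 = stop, nearly upright (the rib then on its far side), still leaning over the lever, so that a tool pointing straight down at the lever would meet it. Friction holds it at any angle; about 2 to 4 N at its front edge moves it
- guard_rib (a point): grip point in the upright black rib on the guard near its front edge. The rib is 12 mm thick (y), 42 mm long (x) and stands 38 mm above the plate; the point is in its middle, 26 mm above the plate; when shut 102 mm in front of and 30 mm above the hinge line. Turns with the guard: x towards the hinge, y left, z out of the plate
- guard_hinge (a point): middle of the guard's hinge line, 95 mm above the counter, 62 mm to +x of the box's middle; axes as the box's, the hinge runs along y
- card_terminal: bystander: grey card terminal, 175 x 71 x 46 mm, left of the box; origin under its middle
- order_pad: bystander: white order pad, 72 x 104 x 12 mm, right of the box; origin under its middle
- tape_roll: bystander: roll of brown tape lying flat, 93 x 91 x 48 mm, behind the box; origin under its middle

How it is judged:
On the way, in this order (a step that is already met when the one before it is completed fails the run):
1. the guard is swung well up (more than 0.8 rad) (value of joint guard above 0.8 rad), for 0.2 s.
2. the lever is thrown to its right-hand stop (beyond 0.9 rad) (value of joint switch_lever above 0.9 rad), for 0.2 s.
At the end, for the whole second after the job is handed in: The lever stays at its right-hand stop (beyond 0.9 of 1.0 rad), the guard is shut (within 0.04 rad), and the terminal, pad and tape roll are within 20 mm of where they stood (value of joint guard below 0.04 rad and value of joint switch_lever above 0.9 rad and distance of each of card_terminal, order_pad, tape_roll from where it was at the start of the episode below 0.02 m); the robot touches nothing.
It fails at once if the lever is forced (more than 45 N from the robot) (contact force between any of the fingers, the arm and switch_lever_c0 above 45 N or contact force between any of the fingers, the arm and switch_lever_c1 above 45 N).
It fails at once if a bystander is shoved more than 30 mm (distance of any of card_terminal, order_pad, tape_roll from where it was at the start of the episode above 0.03 m).
It also fails if it takes over 67 s, if anything falls off the work surface, if the arm or the gripper's body presses on something with over 40 N, if the wrist force passes 120 N, or if a joint passes its speed limit or range.

## Working session

There is one attempt and no reset: what is moved stays moved. The work goes in short steps, each a Python script; the robot and the scene stay as the last script left them, time stands still between calls to the robot, and variables do not carry over. Pictures are saved under pics/ and viewed, at most 10 in all, crops included, and the job is handed in when it is done.

```bash
mkdir -p pics && ls && python3 - <<'E'
from workcell import bot
import cv2
for n in("scene","top"):
    c=bot.read_camera(n); cv2.imwrite(f"pics/{n}0.png",c["pixels"]); print(n,c["fx"],c["cx"],c["cy"],c["R"],c["t"])
print(bot.current_tool_rot(),bot.current_clock())
E
```

```text
pics
scene 546.3769666388072 280.21780680483215 214.0015216277619 [[-0.58106107 -0.81369545  0.01636314]
 [-0.63096725  0.43769336 -0.64055043]
 [ 0.51405093 -0.38252352 -0.76774175]] [0.42418457 0.40875577 1.05644323]
top 383.0037187104153 287.37966732634436 211.06946661376315 [[ 0.01433982 -0.99953945  0.02674424]
 [-0.99479835 -0.01695929 -0.10044211]
 [ 0.10084941 -0.0251648  -0.99458339]] [0.05658811 0.59739952 0.89847518]
[-3.09414459e+00 -5.33997222e-01 -1.08529119e-04] 0.1
```

View pics/top0.png

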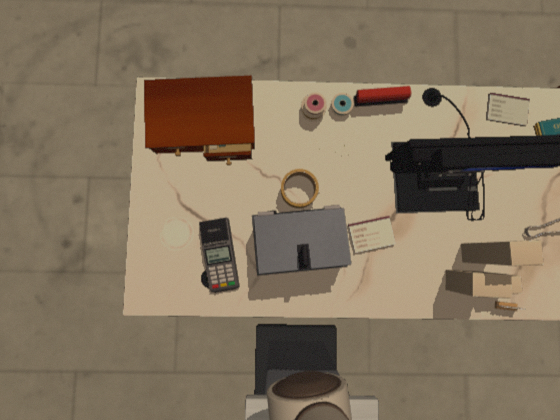

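View pics/scene0.png

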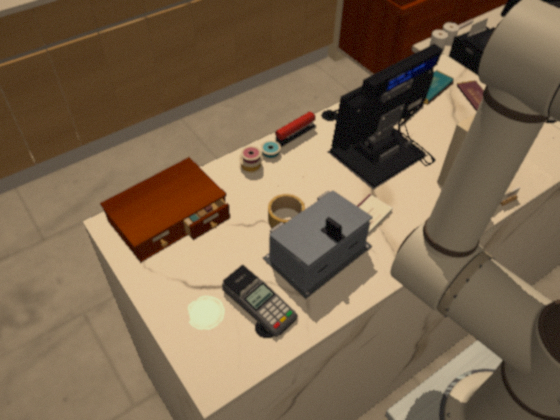

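The top view shows the grey box with its guard at about (253–350, 208–275) and the rib at (304,257). The terminal is at (219,255), the pad at (371,235) and the tape at (300,188). The scene view shows the box at (320,240) and the rib at (333,228). I'll enlarge both.

```bash
python3 - <<'E'
import cv2
import numpy as np
a=cv2.imread("pics/top0.png")[198:286,240:360]; b=cv2.imread("pics/scene0.png")[185:297,255:385]
a=cv2.resize(a,None,fx=6,fy=6,interpolation=cv2.INTER_CUBIC);cv2.imwrite("pics/topc.png",np.clip(a*1.7,0,255).astype('u1'))
b=cv2.resize(b,None,fx=5,fy=5,interpolation=cv2.INTER_CUBIC);cv2.imwrite("pics/scenec.png",np.clip(b*1.5,0,255).astype('u1'))
E
```

```text
(no output)
```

View pics/topc.png

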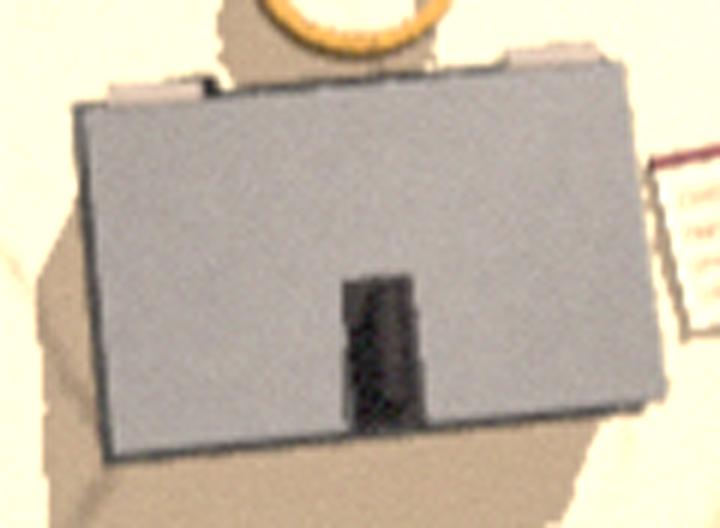

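View pics/scenec.png

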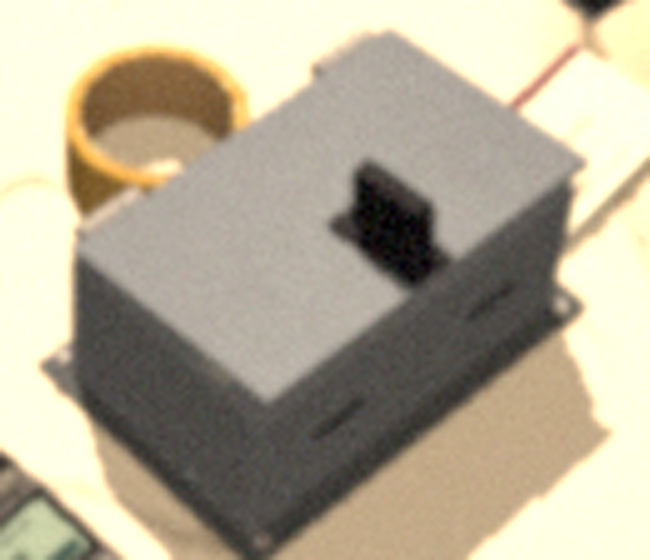

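```bash
cat > geo.py <<'E'
import numpy as np
from scipy.spatial.transform import Rotation as Ro
def proj(c,X):
    p=np.atleast_2d(X)@np.array(c["R"]).T+np.array(c["t"]); return np.c_[c["fx"]*p[:,0]/p[:,2]+c["cx"],c["fy"]*p[:,1]/p[:,2]+c["cy"]]
E
python3 - <<'E'
from geo import *
from workcell import bot
from scipy.optimize import least_squares
T=bot.read_camera("top");S=bot.read_camera("scene")
up=lambda p,f,o:(np.array(p)+.5)/f-.5+np.array(o)
# far-left, far-right, front-right, front-left ; z .099
t=up([(82,105),(622,63),(664,398),(110,455)],6,(240,198)); s=up([(80,238),(390,33),(582,162),(265,402)],5,(255,185))
P=np.array([[.062,.102,.099],[.062,-.102,.099],[-.066,-.102,.099],[-.066,.102,.099]])
def W(q,P):
    c,d=np.cos(q[2]),np.sin(q[2]); return P@np.array([[c,d,0],[-d,c,0],[0,0,1]])+[q[0],q[1],0]
for name,use in(("both",(1,1)),("top",(1,0)),("scene",(0,1))):
    f=lambda q:np.r_[use[0]*(proj(T,W(q,P))-t).ravel(),use[1]*(proj(S,W(q,P))-s).ravel()]
    r=least_squares(f,[.5,0,0]);print(name,r.x,np.round(r.fun,1))
    if name=="both":
        np.save("box.npy",r.x)
        rib=W(r.x,np.array([[-.04,0,.137]])); print("rib top px",(proj(T,rib)-[240,198])*6,(proj(S,rib)-[255,185])*5)
q=np.load("box.npy"); print(bot.current_clock())
E
```

```text
both [0.52892863 0.0341008  0.10979318] [ 0.7 -0.1  1.1 -1.5  0.5 -0.3  1.1 -0.7 -2.3  0.6 -0.2 -2.5  1.1  2.8
  0.2  3.5]
rib top px [[390.73976462 351.95102065]] [[396.69179716 203.15534868]]
top [0.52744422 0.03593536 0.10721753] [-0.1  0.4  0.4 -0.8 -0.4  0.5  0.1 -0.2 -0.   0.  -0.  -0.   0.   0.
 -0.   0. ]
scene [0.53157071 0.03118933 0.11365044] [ 0.  -0.   0.  -0.   0.  -0.   0.  -0.  -1.8 -0.6 -0.1 -3.7  1.2  1.4
  0.7  2.1]
0.2
```

```bash
cat >> geo.py <<'E'
from workcell import bot
def box(): return np.load("box.npy")
def W(P,q=None):
    q=box() if q is None else q
    c,d=np.cos(q[2]),np.sin(q[2]); return np.atleast_2d(P)@np.array([[c,d,0],[-d,c,0],[0,0,1]])+[q[0],q[1],0]
def rot(t): # t: forward tilt of the tool (points towards +x of box)
    return (Ro.from_euler('z',box()[2])*Ro.from_euler('y',-t)*Ro.from_euler('x',np.pi)).as_rotvec()
def rib(g): # world point of the grip at guard angle g
    c,s=np.cos(g),np.sin(g); return W([.062-.102*c+.030*s,0,.095+.102*s+.030*c])[0]
E
python3 - <<'E'
from geo import *
import cv2
p=rib(0)+[-.03,0,.13]
for g,t in((0,0),(.4,-.1),(.8,-.2),(1.2,-.35)): print(g,rib(g),bot.inverse_kinematics(rib(g),rot(t)))
bot.goto(p,rot(0))
c=bot.read_camera("wrist");im=c["pixels"].copy();cv2.imwrite("pics/w1raw.png",im)
x=1.4;im=cv2.resize(im,None,fx=x,fy=x)
for P in([.062,.102,.099],[.062,-.102,.099],[-.066,-.102,.099],[-.066,.102,.099],[-.061,0,.137],[-.019,0,.137],[-.04,0,.125]):
    u=proj(c,W(P))[0]*x;print(np.round(u));cv2.circle(im,tuple(int(v) for v in u),4,(0,0,255),1)
cv2.imwrite("pics/w1.png",im);print(bot.current_clock(),bot.current_ee_pos(),p)
E
```

```text
0 [0.48916948 0.02971789 0.125     ] [-1.86490071e-01  5.29928488e-02  1.93680584e+00 -4.44089210e-16
  1.15179396e+00  1.27451307e+00]
0.4 [0.50878498 0.03188023 0.1623525 ] [-0.15866129  0.13558019  1.77067727 -0.02725763  1.33186141  1.31007246]
0.8 [0.54131023 0.0354657  0.18907152] [-0.13041588  0.26951391  1.56908066 -0.04740963  1.49748354  1.33867375]
1.2 [0.58161018 0.03990823 0.20093872] [-0.10068157  0.48085159  1.29825393 -0.0723529   1.70501257  1.36304235]
[235.  84.]
[544.  84.]
[528. 273.]
[251. 274.]
[390. 278.]
[390. 213.]
[390. 243.]
2.5 [0.45929721 0.029093   0.25497628] [0.45916948 0.02971789 0.255     ]
```

View pics/w1.png

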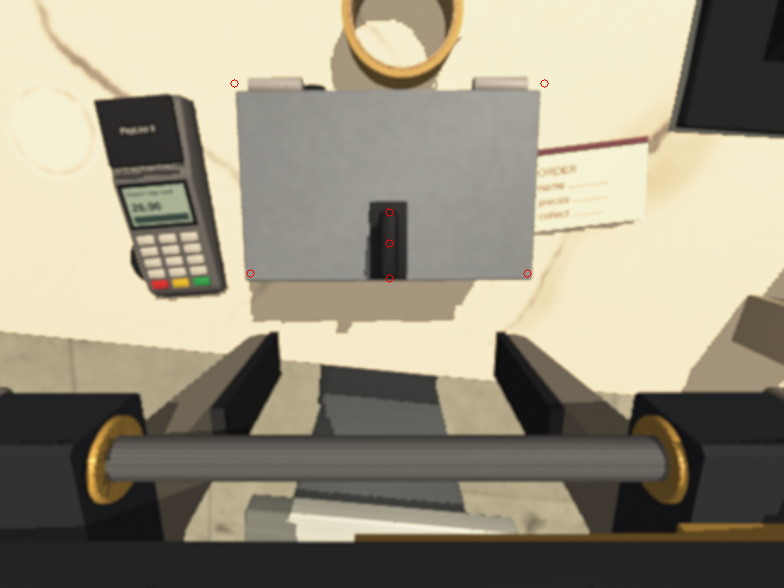

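The wrist view shows the plate corners at (237,91), (540,91), (532,279) and (246,280), with the rib down x≈390. My prediction sits about 4 mm too far forward and the trapezoid differs, so the guard may be slightly ajar. I'll refit all three views with the guard angle and height left free.

```bash
python3 - <<'E'
from geo import *
from scipy.optimize import least_squares
T=bot.read_camera("top");S=bot.read_camera("scene");C=bot.read_camera("wrist")
up=lambda p,f,o:(np.array(p)+.5)/f-.5+np.array(o)
t=up([(82,105),(622,63),(664,398),(110,455)],6,(240,198)); s=up([(80,238),(390,33),(582,162),(265,402)],5,(255,185)); w=up([(237,91),(540,91),(532,279),(246,280)],1.4,0)
def pts(q):
    g,dz=q[3],q[4];P=[]
    for r,y in((0,.102),(0,-.102),(.128,-.102),(.128,.102)):
        P.append([.062-r*np.cos(g)+.004*np.sin(g),y,.095+dz+r*np.sin(g)+.004*np.cos(g)])
    return W(P,q)
for name,use,fr in(("all",(1,1,1),(1,1)),("all g0 dz",(1,1,1),(0,1)),("all g0",(1,1,1),(0,0)),("w",(0,0,1),(0,0)),("w,g",(0,0,1),(1,0)),("w,dz",(0,0,1),(0,1)),("t,w",(1,0,1),(0,0))):
    m=np.array([1,1,1,*fr])
    f=lambda q:np.r_[use[0]*(proj(T,pts(q*m))-t).ravel(),use[1]*(proj(S,pts(q*m))-s).ravel(),use[2]*(proj(C,pts(q*m))-w).ravel()]
    r=least_squares(f,[.53,.03,.11,0,0]);print(name,np.round(r.x*m,4),np.round(r.fun,1))
print(S["fx"],S["fy"],T["fy"],C["fx"],C["fy"])
E
```

```text
all [ 0.5257  0.0346  0.1088  0.1334 -0.005 ] [ 0.5  1.2  0.5 -0.   1.2  0.7  0.4  0.3 -1.8  2.8  0.2 -0.3  2.1  0.1
  0.6  1.  -0.  -1.   0.3 -0.9  0.1  0.3 -0.8 -0.5]
all g0 dz [0.5253 0.0346 0.1108 0.     0.0028] [ 0.3  1.4  1.1 -0.1  0.5  1.4  0.8  1.  -1.5  1.   0.6 -2.3  2.2  3.1
  1.2  4.1 -2.9 -1.4  3.  -1.8 -2.9 -0.   2.5 -0.4]
all g0 [0.5256 0.0344 0.1108 0.     0.    ] [ 0.5  1.4  1.  -0.1  0.4  1.2  0.9  0.8 -1.5  1.7  0.5 -1.6  2.   3.8
  1.1  4.7 -1.7 -1.1  2.2 -1.4 -3.6 -0.9  3.4 -1.3]
w [0.5245 0.0344 0.1113 0.     0.    ] [ 0.   0.   0.   0.   0.   0.   0.   0.  -0.   0.   0.  -0.   0.   0.
  0.   0.  -1.7  0.2  1.9 -0.3 -3.7  0.1  3.5 -0.3]
w,g [0.5249 0.0345 0.1112 0.075  0.    ] [ 0.   0.   0.   0.   0.   0.   0.   0.  -0.   0.   0.  -0.   0.   0.
  0.   0.  -1.8 -0.5  2.  -1.  -0.6  1.3  0.4  0.9]
w,dz [0.5245 0.0344 0.1113 0.     0.0013] [ 0.   0.   0.   0.   0.   0.   0.   0.  -0.   0.   0.  -0.   0.   0.
  0.   0.  -2.2  0.   2.4 -0.5 -3.3  0.4  3.1  0.1]
t,w [0.525  0.0347 0.1107 0.     0.    ] [ 0.4  1.7  0.9  0.2  0.2  1.5  0.8  1.1 -0.   0.   0.  -0.   0.   0.
  0.   0.  -1.9 -0.4  1.8 -0.7 -3.9 -0.3  3.2 -0.7]
546.3769666388072 546.3769666388072 383.0037187104153 304.2975334906375 304.2975334906375
```

```bash
python3 - <<'E'
from geo import *
np.save("box.npy",[.5252,.0346,.110,0,0])
p=rib(.08)
bot.goto(p+[0,0,.06],rot(0)); bot.line_to(p,rot(0),.1)
f0=bot.current_contact_force();print("pre",np.round(f0,1),bot.current_ee_pos(),p)
bot.set_gripper(0,20);print("open mm",bot.current_opening()*92,bot.current_grip_force(),np.round(bot.current_contact_force(),1),np.round(bot.current_ft_torque(),2))
for g in np.arange(.2,1.19,.14):
    bot.line_to(rib(g),rot(-.3*g),.1)
    f=np.array(bot.current_contact_force());print(round(g,2),np.round(f,1),np.round(bot.current_ee_pos()-rib(g),4),round(bot.current_opening()*92,1))
    if np.linalg.norm(f)>40: print("stop");break
print(bot.current_clock())
E
```

```text
pre [-0.3  0.1  0.4] [0.48877607 0.03039735 0.13402244] [0.48814896 0.03050787 0.13305535]
open mm 11.987119250402511 19.996880292892456 [-0.6  5.1  0.1] [ 0.74 -0.01  0.06]
0.2 [-3.3  5.4  4.5] [-0.0002  0.0009  0.0002] 11.7
0.34 [-2.8  4.2  2.6] [-0.0005  0.0009  0.0001] 12.0
0.48 [-3.8  5.4  2.3] [-0.0007  0.0009 -0.0001] 12.0
0.62 [-2.8  5.5  1.7] [-0.0007  0.0009 -0.0002] 11.8
0.76 [-2.1  5.2  1.3] [-0.0004  0.0009 -0.0001] 11.8
0.9 [-2.6  4.7  0.4] [-0.0004  0.001  -0.0003] 11.8
1.04 [-2.6  4.8  0.1] [-0.0004  0.001  -0.0003] 11.9
1.18 [-2.3  5.9  0.6] [-0.0004  0.0011 -0.0004] 11.8
7.3333
```

The guard opened with low forces. Next I'll release it, back off and look inside.

```bash
python3 - <<'E'
from geo import *
import cv2
bot.set_gripper(.6); print(np.round(bot.current_contact_force(),1))
p=rib(1.18); bot.line_to(p+[.02,0,.1],None,.2); 
bot.goto(W([-.14,-.03,.25])[0],rot(.5))
print(np.round(bot.current_contact_force(),1),bot.current_ee_pos(),bot.current_clock())
c=bot.read_camera("wrist");s=bot.read_camera("scene")
np.savez("cal.npz",wR=c["R"],wt=c["t"],sR=s["R"],st=s["t"])
print("wcam",-np.array(c["R"]).T@np.array(c["t"]))
a=cv2.resize(c["pixels"],(400,300));b=cv2.resize(s["pixels"][170:300,245:405],None,fx=2.5,fy=2.5,interpolation=cv2.INTER_CUBIC)
cv2.imwrite("pics/w2.png",c["pixels"]);cv2.imwrite("pics/s2.png",s["pixels"])
m=np.zeros((325,800,3),'u1');m[:300,:400]=a;m[:b.shape[0],400:400+b.shape[1]]=b
cv2.imwrite("pics/m2.png",np.clip(m*1.5,0,255).astype('u1'))
E
```

```text
[ 0.1  1.1 -0.6]
[0.  0.1 0. ] [ 0.3896187  -0.01067195  0.25055155] 10.2667
wcam [ 0.37917956 -0.01243121  0.41759419]
```

View pics/m2.png

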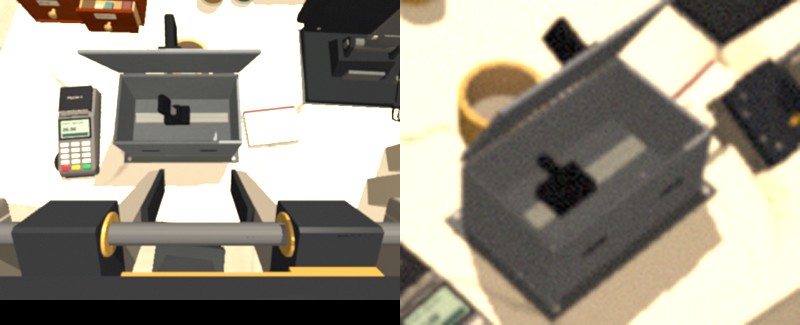

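The guard stands up. The block (about (178,114) in the left panel) is visible with the lever leaning left. I'll enlarge the wrist picture to find the block's y.

```bash
python3 - <<'E'
from geo import *
import cv2
c=bot.read_camera("wrist");im=c["pixels"][95:235,150:345];f=4
im=np.clip(cv2.resize(im,None,fx=f,fy=f,interpolation=cv2.INTER_CUBIC)*2.,0,255).astype('u1')
def px(P): return tuple(int(round(v)) for v in (proj(c,W(P))[0]-[150,95]+.5)*f)
for d in(-.02,0,.02,.04):
    print(d,"block front-edge rail z.012",px([-.003,d,.012]),"pivot z.03 front",px([-.003,d,.03]))
    cv2.circle(im,px([-.003,d,.03]),3,(0,0,255),-1)
for P in([-.062,.102,.092],[-.062,-.102,.092],[.062,.102,.092],[.062,-.102,.092]): cv2.circle(im,px(P),4,(0,255,0),1)
for d in(0,.02):
    y=d+.054*np.sin(.5);z=.03+.054*np.cos(.5); print("tip",d,px([-.002,y,z])); cv2.circle(im,px([-.002,y,z]),4,(255,0,0),1)
cv2.imwrite("pics/w3.png",im)
E
```

```text
-0.02 block front-edge rail z.012 (477, 326) pivot z.03 front (475, 308)
0 block front-edge rail z.012 (420, 326) pivot z.03 front (416, 308)
0.02 block front-edge rail z.012 (363, 326) pivot z.03 front (357, 308)
0.04 block front-edge rail z.012 (307, 326) pivot z.03 front (298, 308)
tip 0 (319, 248)
tip 0.02 (252, 248)
```

View pics/w3.png

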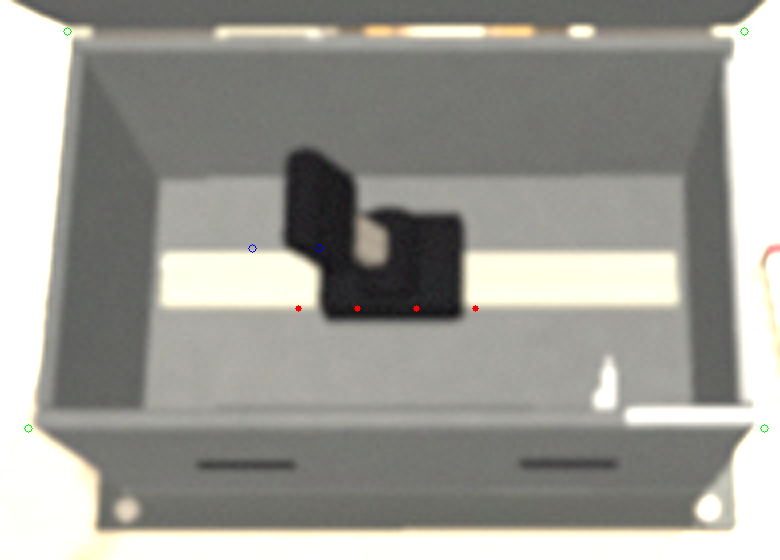

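The block centre is at y ≈ +8.5 mm, and the lever head is where the prediction puts it. Next I push the lever with closed fingers tilted 0.5 rad, entering to its left.

```bash
python3 - <<'E'
from geo import *
t=.5;ax=np.array([np.sin(t),0,-np.cos(t)]);d=.0085
def tcp(y,back=0,z=.062): return W(np.array([.015,y,z])-(.019+back)*ax)[0]
R=Ro.from_euler('z',box()[2]).inv()
F=lambda:R.apply(bot.current_contact_force())
bot.set_gripper(0,30)
bot.goto(tcp(.067,.09),rot(t)); bot.line_to(tcp(.067),rot(t),.1)
print("in",np.round(F(),1),np.round(bot.current_ee_pos()-tcp(.067),4))
y=.067
while y>d-.006:
    y-=.004 if y>d+.02 else .0015
    bot.line_to(tcp(y),None,.06); f=F(); print(round((y-d)*1e3,1),np.round(f,1),end=" | ")
    if abs(f[1])>16 or np.linalg.norm(f)>25: print("stop");break
bot.hold(.3);print(np.round(F(),1),bot.current_clock())
E
```

```text
in [ 0.8 -0.1  0.5] [ 0.0004 -0.0004  0.0008]
54.5 [-0.2 -0.4  1. ] | 50.5 [-0.2  0.   0.7] | 46.5 [0.6 0.1 0.2] | 42.5 [-1.2  2.6  2.8] | 38.5 [-1.   3.3  2.6] | 34.5 [-0.6  2.8  1.6] | 30.5 [-0.9  2.2  1. ] | 26.5 [-0.3  1.7  1.5] | 22.5 [-0.8  1.1 -0.1] | 18.5 [-0.4  1.5 -0. ] | 17.0 [-0.4  1.8  1.5] | 15.5 [-0.5  3.6  2. ] | 14.0 [-1.5  2.9  1.1] | 12.5 [0.2 3.1 0.8] | 11.0 [-0.4  2.5 -0.1] | 9.5 [-0.2  3.1 -0.2] | 8.0 [ 0.4  2.9 -1.6] | 6.5 [-0.8  3.9 -1.2] | 5.0 [-1.2  3.7 -0.9] | 3.5 [-1.   2.8 -0.5] | 2.0 [0.  6.8 0.2] | 0.5 [ 2.5 10.5  1.1] | -1.0 [ 3.7 17.5  0.9] | stop
[ 4.5 16.7 -0.6] 19.125
```

The force rose sharply from 3 to 17 N at the expected travel, so the lever is at its stop. I'll back off, retract and look.

```bash
python3 - <<'E'
from geo import *
import cv2
t=.5;ax=np.array([np.sin(t),0,-np.cos(t)])
def tcp(y,back=0,z=.062): return W(np.array([.015,y,z])-(.019+back)*ax)[0]
bot.line_to(tcp(.025),None,.1); bot.line_to(tcp(.025,.1),None,.15)
bot.goto(W([-.14,-.03,.25])[0],rot(.5))
c=bot.read_camera("wrist");im=c["pixels"][40:235,110:360];f=3
im=np.clip(cv2.resize(im,None,fx=f,fy=f,interpolation=cv2.INTER_CUBIC)*1.9,0,255).astype('u1')
def px(P): return tuple(int(round(v)) for v in (proj(c,P)[0]-[110,40]+.5)*f)
for g in(1.1,1.18,1.25):
    cc,s=np.cos(g),np.sin(g)
    for r in (-.102,.102): print(g,px(W([.062-.128*cc,r,.095+.128*s])[0]))
    cv2.circle(im,px(rib(g)),3,(0,0,255),1)
cv2.imwrite("pics/w4.png",im);print(bot.current_clock())
E
```

```text
1.1 (773, 121)
1.1 (-10, 122)
1.18 (776, 79)
1.18 (-14, 80)
1.25 (777, 42)
1.25 (-16, 44)
20.95
```

View pics/w4.png

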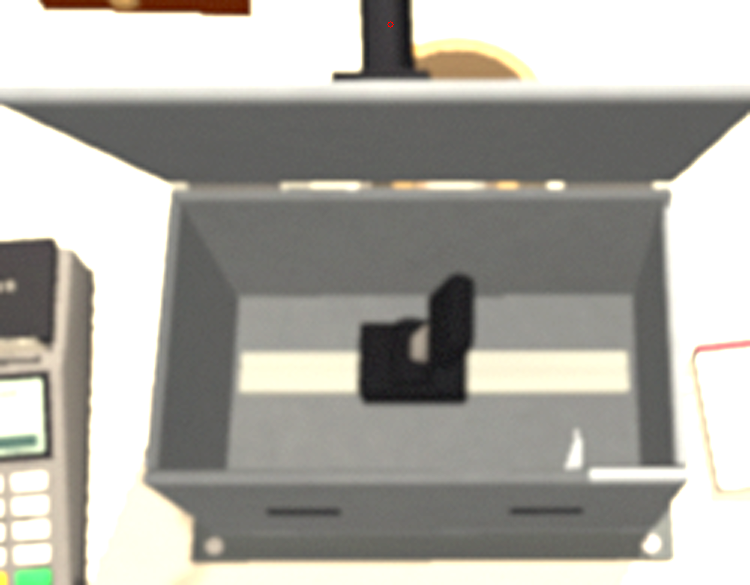

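The lever now leans right and the guard is still at about 1.17. I'll re-grip the rib and swing the guard down, watching the force.

```bash
python3 - <<'E'
from geo import *
g0=1.17;p=rib(g0);r=rot(-.35)
bot.set_gripper(.6)
bot.line_to(bot.current_ee_pos()+np.array([0,0,.1]),None,.25)
bot.goto(p+[.02,0,.12],r); bot.line_to(p,r,.12)
print("pre",np.round(bot.current_contact_force(),1))
bot.set_gripper(0,20);print("open mm",bot.current_opening()*92,np.round(bot.current_contact_force(),1))
for g in list(np.arange(1.05,.1,-.12))+[.06,.03,.01,-.01,-.03,-.05]:
    bot.line_to(rib(g),rot(-.3*g),.1)
    f=np.array(bot.current_contact_force());print(round(g,2),np.round(f,1),np.round(bot.current_ee_pos()-rib(g),4))
    if f[2]>18 or np.linalg.norm(f)>40: print("stop");break
print(round(bot.current_opening()*92,1),bot.current_clock())
E
```

```text
pre [ 0.1  0.1 -0.3]
open mm 11.7231290981826 [-0.9  6.   0.3]
1.05 [ 0.8  6.  -0.9] [0.0002 0.0011 0.0001]
0.93 [ 0.4  5.2 -0.1] [0.0001 0.001  0.0002]
0.81 [ 0.3  5.  -0.1] [-0.      0.001   0.0002]
0.69 [ 0.2  5.4 -0.6] [-0.0002  0.001   0.    ]
0.57 [ 0.1  6.  -0.8] [-0.0004  0.0009 -0.0001]
0.45 [ 1.3  5.4 -2. ] [-0.0003  0.0009 -0.0003]
0.33 [ 1.2  6.5 -3.3] [-0.0003  0.0009 -0.0005]
0.21 [ 2.6  6.8 -4.5] [-0.0002  0.0009 -0.0006]
0.06 [ 4.7  7.2 -6.1] [-0.      0.0009 -0.0007]
0.03 [ 1.8  7.  -2.1] [ 0.0002  0.0009 -0.0001]
0.01 [0.8 6.6 0.4] [0.0003 0.0008 0.0002]
-0.01 [0.9 6.5 1.1] [0.0003 0.0009 0.0003]
-0.03 [0.1 6.1 1.4] [0.0003 0.0009 0.0003]
-0.05 [-1.2  8.   8.4] [0.0007 0.0009 0.0016]
12.0 29.5333
```

```bash
python3 - <<'E'
from geo import *
import cv2
for g in(-.06,-.07,-.08,-.09,-.1):
    bot.line_to(rib(g),rot(0),.05); f=np.array(bot.current_contact_force());print(g,np.round(f,1),np.round(bot.current_ee_pos()-rib(g),4))
    if f[2]>22: break
bot.set_gripper(.5); bot.line_to(bot.current_ee_pos()+np.array([0,0,.05]),None,.1)
# press the plate shut beside the rib, near the front edge
bot.set_gripper(0,20); q=W([-.045,.05,.15])[0]; bot.goto(q,rot(0))
for z in np.r_[.13,np.arange(.124,.098,-.002)]:
    bot.line_to([q[0],q[1],z],None,.05); f=bot.current_contact_force()[2]
    if f>15: break
print("press z tip",bot.current_ee_pos()[2]-.019,f)
bot.line_to([q[0],q[1],.2],None,.15)
bot.goto(W([-.061-.04+.0,0,.255])[0],rot(0))
c=bot.read_camera("wrist");cv2.imwrite("pics/w5.png",cv2.resize(c["pixels"][:210],None,fx=1.4,fy=1.4));print(bot.current_clock())
for g in(0,.04,.08):
    print(g,[tuple(np.round(proj(c,W([.062-r*np.cos(g),y,.095+.004+r*np.sin(g)]))[0]*1.4)) for r,y in((0,.102),(0,-.102),(.128,-.102),(.128,.102))])
E
```

```text
-0.06 [-5.1  7.8 14.5] [0.001  0.001  0.0024]
-0.07 [-6.   9.7 18.3] [0.0013 0.001  0.0032]
-0.08 [-7.   9.3 22.5] [0.0017 0.001  0.0039]
press z tip 0.09868649031845987 28.379505571427732
36.0167
0 [(np.float64(226.0), np.float64(29.0)), (np.float64(545.0), np.float64(29.0)), (np.float64(528.0), np.float64(230.0)), (np.float64(243.0), np.float64(231.0))]
0.04 [(np.float64(226.0), np.float64(29.0)), (np.float64(545.0), np.float64(29.0)), (np.float64(531.0), np.float64(231.0)), (np.float64(241.0), np.float64(231.0))]
0.08 [(np.float64(226.0), np.float64(29.0)), (np.float64(545.0), np.float64(29.0)), (np.float64(533.0), np.float64(232.0)), (np.float64(239.0), np.float64(232.0))]
```

View pics/w5.png

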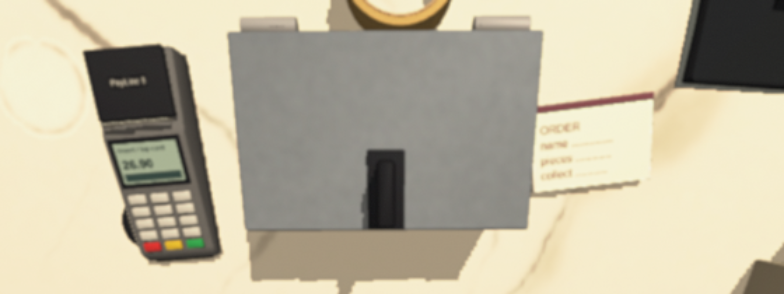

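The plate's front corners, (245,230) and (528,228), match g = 0. The press met the plate at z = 0.0987 against the expected 0.099, so the guard is shut. The terminal, pad and tape are untouched and the arm is clear, so I'm handing in.

```bash
python3 -c "
from workcell import bot
print(bot.current_contact_force());print(bot.job_done())"
```

```text
[-0.31715229  0.44499215 -0.12928341]
the job is handed in; nothing more can be done
None
```

I swung the guard up, pushed the lever to its right-hand stop with about 17 N at most, and pressed the guard shut; the terminal, pad and tape roll look undisturbed in the camera view, and I handed the job in at about 36 s (no verdict was returned).

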